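# Dress the sloping edge of the pinned birdhouse wall

## Task

Only one of the two birdhouse side walls is pinned by a shut toggle clamp: find it, pick up the sanding block by its wooden handle and rub its stone sole along that wall's sloping top edge in one stroke, from the low end right up to the high end, with the sole lying flat along the slope and pressed on lightly (not hard) the whole way. Then set the block down on its sole, wholly on the cork mat, and let go. Do not rub the unpinned wall, leave both clamps as they are, and leave the other things on the bench where they stand.

Things in the scene. Friction and masses are not known exactly. Their poses are not given: they have to be found in the camera images.
- block: gray stone sanding block with wooden handle: sole 100 x 46 x 18 mm, over it a 10 mm cushion, a 6 mm plate and a handle bar 90 mm long, 24 mm thick, 34 to 74 mm above the underside. Origin: middle of the sole's underside; x along its length, y across, z up through the handle. The sole is sprung and yields up to 8 mm (4 N to start, 10 N at the end). 0.44 kg
- mat: cork mat, fixed, 115 mm (own x) x 170 mm (own y), 4 mm thick. Origin: middle of its underside, on the bench
- wall_1: poplar birdhouse side wall, 18 mm thick, 150 mm wide, standing on edge in either station of the jig board; its top slopes at 28 degrees, from 65 mm above its foot at the low end to 145 mm at the high end, which is at its +y side (to the robot's left). Origin: middle of its underside (20 mm above the bench); x across the thickness (towards its clamp), y along its width, z up. It does not move
- wall_2: poplar birdhouse side wall, 18 mm thick, 150 mm wide, standing on edge in either station of the jig board; its top slopes at 28 degrees, from 65 mm above its foot at the low end to 145 mm at the high end, which is at its -y side (to the robot's right). Origin: middle of its underside (20 mm above the bench); x across the thickness (towards its clamp), y along its width, z up. It does not move
- edge_1: the sloping top edge of wall_1, 170 mm long and 18 mm wide. Origin: middle of the edge, on its surface; x runs up along the edge from the low end (-0.085) to the high end (+0.085), y across the wall's thickness, z straight out of the edge (28 degrees from vertical)
- edge_2: the sloping top edge of wall_2, 170 mm long and 18 mm wide. Origin: middle of the edge, on its surface; x runs up along the edge from the low end (-0.085) to the high end (+0.085), y across the wall's thickness, z straight out of the edge (28 degrees from vertical)
- clamp_p (a joint): toggle clamp arm on a level pin 45 mm above the clamp's foot: value 0 = shut (arm level, round white pad against the wall's face, black handle up, its tip 84 mm above the pin), about 1.1 to 1.35 = thrown open (arm and pad up, 90 mm long, black handle laid back). One clamp is shut, the other open; which stands left or right changes
- clamp_q (a joint): toggle clamp arm on a level pin 45 mm above the clamp's foot: value 0 = shut (arm level, round white pad against the wall's face, black handle up, its tip 84 mm above the pin), about 1.1 to 1.35 = thrown open (arm and pad up, 90 mm long, black handle laid back). One clamp is shut, the other open; which stands left or right changes
- clamp_p_base: foot of toggle clamp clamp_p, 70 x 45 mm. Origin: middle of the foot's underside below the pin, 20 mm above the bench; it stands about 95 mm behind (+x of) the wall of its station
- clamp_q_base: foot of toggle clamp clamp_q, the same as that of clamp_p
- jig_board: plywood board, 180 mm (own x) x 500 mm (own y), 20 mm thick, fixed; two stations 150 mm left and right of its middle, each with a wooden fence up to 55 mm above the bench in front of the wall. Origin: middle of its underside
- mallet: bystander: walnut mallet lying on the bench, head 60 x 110 x 70 mm, handle 165 mm long to its -x. Origin: under the head
- square: bystander: blue plastic speed square lying flat, a right triangle with 170 mm legs, 6 mm thick, with an 18 mm high lip. Origin: on its underside, 60 mm from each leg
- cap: bystander: copper finial cap, 64 mm across and 72 mm high, standing between the mat's and the block's places. Origin: middle of its underside
- offcut: bystander: poplar offcut 70 x 45 x 18 mm lying on the jig board between the stations. Origin: middle of its underside

How it is judged:
On the way, in this order (a step that is already met when the one before it is completed fails the run):
1. the sole lies flat along the pinned wall's sloping edge, pressed on it, at its low end (block's middle 25 to 85 mm below the edge's middle) (((((value of joint clamp_p below 0.35 rad and horizontal distance between wall_1 and clamp_p_base below 0.15 m) or (value of joint clamp_q below 0.35 rad and horizontal distance between wall_1 and clamp_q_base below 0.15 m)) and contact force between block and wall_1 above 1.5 N and x of block in the frame of edge_1 between -0.085 and -0.025 m and y of block in the frame of edge_1 between -0.02 and 0.02 m and z of block in the frame of edge_1 above -0.015 m and angle between the z axis of block and the z axis of edge_1, either way round below 0.17 rad and angle between the x axis of block and the x axis of edge_1, either way round below 0.3 rad) or (((value of joint clamp_p below 0.35 rad and horizontal distance between wall_2 and clamp_p_base below 0.15 m) or (value of joint clamp_q below 0.35 rad and horizontal distance between wall_2 and clamp_q_base below 0.15 m)) and contact force between block and wall_2 above 1.5 N and x of block in the frame of edge_2 between -0.085 and -0.025 m and y of block in the frame of edge_2 between -0.02 and 0.02 m and z of block in the frame of edge_2 above -0.015 m and angle between the z axis of block and the z axis of edge_2, either way round below 0.17 rad and angle between the x axis of block and the x axis of edge_2, either way round below 0.3 rad))), for 0.1 s.
2. still flat and pressed on, in the lower part of the stroke (((((value of joint clamp_p below 0.35 rad and horizontal distance between wall_1 and clamp_p_base below 0.15 m) or (value of joint clamp_q below 0.35 rad and horizontal distance between wall_1 and clamp_q_base below 0.15 m)) and contact force between block and wall_1 above 1.5 N and x of block in the frame of edge_1 between -0.025 and -0.008 m and y of block in the frame of edge_1 between -0.02 and 0.02 m and z of block in the frame of edge_1 above -0.015 m and angle between the z axis of block and the z axis of edge_1, either way round below 0.17 rad and angle between the x axis of block and the x axis of edge_1, either way round below 0.3 rad) or (((value of joint clamp_p below 0.35 rad and horizontal distance between wall_2 and clamp_p_base below 0.15 m) or (value of joint clamp_q below 0.35 rad and horizontal distance between wall_2 and clamp_q_base below 0.15 m)) and contact force between block and wall_2 above 1.5 N and x of block in the frame of edge_2 between -0.025 and -0.008 m and y of block in the frame of edge_2 between -0.02 and 0.02 m and z of block in the frame of edge_2 above -0.015 m and angle between the z axis of block and the z axis of edge_2, either way round below 0.17 rad and angle between the x axis of block and the x axis of edge_2, either way round below 0.3 rad))), for 0.04 s.
3. still flat and pressed on, in the middle (((((value of joint clamp_p below 0.35 rad and horizontal distance between wall_1 and clamp_p_base below 0.15 m) or (value of joint clamp_q below 0.35 rad and horizontal distance between wall_1 and clamp_q_base below 0.15 m)) and contact force between block and wall_1 above 1.5 N and x of block in the frame of edge_1 between -0.008 and 0.008 m and y of block in the frame of edge_1 between -0.02 and 0.02 m and z of block in the frame of edge_1 above -0.015 m and angle between the z axis of block and the z axis of edge_1, either way round below 0.17 rad and angle between the x axis of block and the x axis of edge_1, either way round below 0.3 rad) or (((value of joint clamp_p below 0.35 rad and horizontal distance between wall_2 and clamp_p_base below 0.15 m) or (value of joint clamp_q below 0.35 rad and horizontal distance between wall_2 and clamp_q_base below 0.15 m)) and contact force between block and wall_2 above 1.5 N and x of block in the frame of edge_2 between -0.008 and 0.008 m and y of block in the frame of edge_2 between -0.02 and 0.02 m and z of block in the frame of edge_2 above -0.015 m and angle between the z axis of block and the z axis of edge_2, either way round below 0.17 rad and angle between the x axis of block and the x axis of edge_2, either way round below 0.3 rad))), for 0.04 s.
4. still flat and pressed on, in the upper part (((((value of joint clamp_p below 0.35 rad and horizontal distance between wall_1 and clamp_p_base below 0.15 m) or (value of joint clamp_q below 0.35 rad and horizontal distance between wall_1 and clamp_q_base below 0.15 m)) and contact force between block and wall_1 above 1.5 N and x of block in the frame of edge_1 between 0.008 and 0.025 m and y of block in the frame of edge_1 between -0.02 and 0.02 m and z of block in the frame of edge_1 above -0.015 m and angle between the z axis of block and the z axis of edge_1, either way round below 0.17 rad and angle between the x axis of block and the x axis of edge_1, either way round below 0.3 rad) or (((value of joint clamp_p below 0.35 rad and horizontal distance between wall_2 and clamp_p_base below 0.15 m) or (value of joint clamp_q below 0.35 rad and horizontal distance between wall_2 and clamp_q_base below 0.15 m)) and contact force between block and wall_2 above 1.5 N and x of block in the frame of edge_2 between 0.008 and 0.025 m and y of block in the frame of edge_2 between -0.02 and 0.02 m and z of block in the frame of edge_2 above -0.015 m and angle between the z axis of block and the z axis of edge_2, either way round below 0.17 rad and angle between the x axis of block and the x axis of edge_2, either way round below 0.3 rad))), for 0.04 s.
5. still flat and pressed on, at the high end (25 to 85 mm above the edge's middle) (((((value of joint clamp_p below 0.35 rad and horizontal distance between wall_1 and clamp_p_base below 0.15 m) or (value of joint clamp_q below 0.35 rad and horizontal distance between wall_1 and clamp_q_base below 0.15 m)) and contact force between block and wall_1 above 1.5 N and x of block in the frame of edge_1 between 0.025 and 0.085 m and y of block in the frame of edge_1 between -0.02 and 0.02 m and z of block in the frame of edge_1 above -0.015 m and angle between the z axis of block and the z axis of edge_1, either way round below 0.17 rad and angle between the x axis of block and the x axis of edge_1, either way round below 0.3 rad) or (((value of joint clamp_p below 0.35 rad and horizontal distance between wall_2 and clamp_p_base below 0.15 m) or (value of joint clamp_q below 0.35 rad and horizontal distance between wall_2 and clamp_q_base below 0.15 m)) and contact force between block and wall_2 above 1.5 N and x of block in the frame of edge_2 between 0.025 and 0.085 m and y of block in the frame of edge_2 between -0.02 and 0.02 m and z of block in the frame of edge_2 above -0.015 m and angle between the z axis of block and the z axis of edge_2, either way round below 0.17 rad and angle between the x axis of block and the x axis of edge_2, either way round below 0.3 rad))), for 0.04 s.
At the end, for the whole second after the job is handed in: The block stands at rest on its sole on the cork mat (its middle within 37 mm of the mat's middle along the mat's 115 mm side and 64 mm along its 170 mm side, tilted less than 6 degrees, underside within 4 mm of the mat's top); the shut clamp is still shut and the open one still open (x of block in the frame of mat between -0.037 and 0.037 m and y of block in the frame of mat between -0.064 and 0.064 m and height (world z) of block between 0 and 0.008 m and angle between block's own z axis and vertical below 0.1 rad and linear speed of block below 0.02 m/s and value of joint clamp_p below 0.35 rad and value of joint clamp_q above 0.8 rad); the robot touches nothing.
It fails at once if the block touches the wall whose clamp is open ((not ((value of joint clamp_p below 0.35 rad and horizontal distance between wall_1 and clamp_p_base below 0.15 m) or (value of joint clamp_q below 0.35 rad and horizontal distance between wall_1 and clamp_q_base below 0.15 m)) and contact force between block and wall_1 above 1 N) or (not ((value of joint clamp_p below 0.35 rad and horizontal distance between wall_2 and clamp_p_base below 0.15 m) or (value of joint clamp_q below 0.35 rad and horizontal distance between wall_2 and clamp_q_base below 0.15 m)) and contact force between block and wall_2 above 1 N)).
It fails at once if the block is pressed on a wall with more than 35 N (contact force between block and wall_1 above 35 N or contact force between block and wall_2 above 35 N).
It fails at once if a clamp is worked (shut one raised by over 0.35 rad, open one below 0.8 rad) (value of joint clamp_p above 0.35 rad or value of joint clamp_q below 0.8 rad).
It fails at once if the mallet, square, cap or offcut is pushed more than 30 mm (distance of any of mallet, square, cap, offcut from where it was at the start of the episode above 0.03 m).
It also fails if it takes over 58 s, if anything falls off the work surface, if the arm or the gripper's body presses on something with over 40 N, if the wrist force passes 120 N, or if a joint passes its speed limit or range.

## Robot

A 6-joint arm with a two-finger parallel gripper is mounted at the origin on the work surface. World frame = base frame: x ahead of the robot, y to its left, z up, the work surface at z = 0. Lengths are in m, angles in rad, forces in N, time in s.
With the tool pointing down it reaches from about 0.4 to 0.825 m from the base axis. Payload 7 kg.
Tool frame: the origin (TCP) lies at the centre of the arm's flange, where the gripper is bolted on; the fingertips stand 173 mm ahead of it and the grasp point (between the pads) lies 155 mm ahead of it (r.grip_point_offset is the distance from the TCP to the grasp point, in m); z points along the fingers, y is the line along which they close (so a half turn about z gives the same grasp; the last joint's range is limited). The gripper opens to 85 mm and grips with 20 to 120 N. Pads are 22 mm wide; open, the fingers measure 114 mm over their backs; the gripper's body (76 mm by 85 mm) begins 54 mm behind the grasp point. The pads swing forward as they close: fully open they stand 13 mm farther back than shut.
Start: joints at [1.534, 0.359, 0.012, 0, -1.224, -0.288], TCP at [0.215, 0.64, 0.405] pointing down, gripper open.
Joint ranges: [-3.07, 3.07], [-1.43, 2.12], [-1.02, 1.25], [-3.03, 1.67], [-3.05, -0], [-3.03, 3.03]. Speed limits (rad/s): [2.39, 2.39, 3.01, 3.14, 3.14, 3.14].

## Interface

Orientations are given as a unit quaternion [w, x, y, z].
In Python, from cell import r, eyes gives the robot as it stands. The module is installed in compiled form; this text tells all that it offers.
- The arm moves only by the shell command python3 -m creep 'ROWS'. ROWS is JSON, a list of rows, each a list of 3 entries, a list of its own where there are three numbers: the shift along the tool's x, y, z in units of 25 mm (1.0 is 25 mm), then the turn, a rotation vector about the tool's x, y, z in units of 5 degrees (1.0 is 5 degrees), then the opening, from 0 (shut) to 1 (fully open). A call has 1 to 10 rows; each row shifts and turns the commanded pose from where the row before left it, along the tool's axes as they then stand; what a row does not reach is not made up. A row lasts 1/12 s, in which the tool goes at most 41.7 mm and 7.16 degrees, less where a joint would pass 70% of its speed; a pose out of reach is approached as far as the arm can. A call is refused whole if a number of a shift passes 1 or a number of a turn 1, either way. A call with a gripper value outside its range is refused whole. The fingers move at their own pace and stop on an object; the grip force is fixed at half the most. Time passes only in rows, so rows that do not move let the fingers close. It gives the time, the measured TCP pose, the force, the opening and the grip force at its end, in the units of the state.
- r.read_state(): the state, without advancing time (a new reading comes with each control period).
- eyes.read_camera(name): name is "scene" or "top" or "wrist"; returns a dict with "frame" (480x640x3 uint8, red, green, blue), "fx", "fy", "cx", "cy" (pixels), "R" (3x3) and "t" (3): a world point X has camera coordinates R X + t. Camera axes: x right, y down, z forward; pixel columns grow to the right and rows downward; lengths in m; the calibration is good to about 2 mm. A picture is of the moment at which its call begins. There is no depth.
- r.hand_in(): hands the job in; it is judged then, once.
Trained networks look in a picture, given as the dict that the camera call returned (one of the last four; its "shot" number tells which), for a name from the list of things; names that differ only in an ending like _2 or _b are one class to them, and where a whole thing is asked for, a point or a joint stands for the part that bears it (a point fixed in the world has none). Each returns a list of dicts, best first, with "p" (0 to 1); they miss things now and then, are a little off and sometimes report something else, mostly with a low value. They report only what shows in the picture. A call takes as long as a camera call.
- eyes.find_in(thing, picture): "extent" ([left, top, right, bottom] as shares, 0 to 1, of the picture: columns of its width, rows of its height, round what is visible of it).
- eyes.masks_of(thing, picture): "pixels" (480x640 bool, what is visible of it) and "extent" ([left, top, right, bottom] as shares, 0 to 1, of the picture: columns of its width, rows of its height, round what is visible of it).
- eyes.place_of(thing, picture): "location" ([column, row] as shares, 0 to 1, of the picture: columns of its width, rows of its height: a listed point, or the origin of a listed thing).
The state is a dict: "time": time; "joints": joint angles; "joint_vel": joint speeds; "tau": joint torques, N m; "eef_pos": TCP position; "ee_rot": TCP orientation; "force": force on the tool from outside, world axes, zero at the start; "torque": the same for the moment, N m; "opening": opening from 0.0 (shut) to 1.0 (fully open); "gripper_force": force on a finger pad.
Only numpy, scipy, OpenCV 4.12 (cv2) and the standard library are available. Lean on these libraries where they do the work, as an engineer would, in place of code of your own. Each camera call takes 0.05 s, during which the arm holds its last target. There are 200 camera calls.

## Working session

There is one attempt and no reset: what is moved stays moved. The work goes in short steps, Python scripts to look and compute and a shell command to move; the robot and the scene stay as the last step left them, time stands still between calls to the robot, and variables do not carry over. Pictures are saved under pics/ and viewed, at most 10 in all, crops included, and the job is handed in when it is done.

```bash
mkdir -p pics
cat > h.py <<'E'
import numpy as np,cv2
from cell import r,eyes
def ray(c,uv):
    d=np.array([(uv[0]-c['cx'])/c['fx'],(uv[1]-c['cy'])/c['fy'],1.]);R=np.array(c['R']);t=np.array(c['t'])
    return -R.T@t,R.T@d
def plane(c,uv,z):
    o,d=ray(c,uv);return o+d*(z-o[2])/d[2]
def proj(c,X):
    p=np.array(c['R'])@np.array(X)+np.array(c['t']);return [c['fx']*p[0]/p[2]+c['cx'],c['fy']*p[1]/p[2]+c['cy']]
def save(c,n): cv2.imwrite('pics/'+n,cv2.cvtColor(c['frame'],cv2.COLOR_RGB2BGR))
E
python3 - <<'E'
from h import *
zs=dict(block=0,mat=0,wall_1=.02,wall_2=.02,edge_1=.125,edge_2=.125,clamp_p_base=.02,clamp_q_base=.02,jig_board=0,cap=0,mallet=0,square=0,offcut=.02)
for n in ['top','scene']:
    c=eyes.read_camera(n);save(c,n+'0.png')
    print(n,'cam at',(-np.array(c['R']).T@np.array(c['t'])).round(3))
    for k,z in zs.items():
        print(k,[( (np.array(q['location'])*[640,480]).round(0).tolist(),plane(c,np.array(q['location'])*[640,480],z).round(3).tolist(),round(q['p'],2)) for q in eyes.place_of(k,c)[:2]])
print(r.read_state()['force'],r.read_state()['time'],r.read_state()['ee_rot'],r.grip_point_offset)
E
```

```text
top cam at [0.434 0.009 1.147]
block [([375.0, 299.0], [0.449, -0.158, 0.0], 0.88)]
mat [([239.0, 303.0], [0.436, 0.193, 0.0], 0.72), ([478.0, 273.0], [0.519, -0.427, 0.0], 0.59)]
wall_1 [([365.0, 245.0], [0.587, -0.13, 0.02], 0.92), ([318.0, 305.0], [0.432, -0.01, 0.02], 0.73)]
wall_2 [([365.0, 245.0], [0.587, -0.13, 0.02], 0.92), ([318.0, 305.0], [0.432, -0.01, 0.02], 0.73)]
edge_1 [([312.0, 228.0], [0.611, 0.009, 0.125], 0.68)]
edge_2 [([312.0, 228.0], [0.611, 0.009, 0.125], 0.68)]
clamp_p_base [([255.0, 208.0], [0.68, 0.157, 0.02], 0.59)]
clamp_q_base [([367.0, 210.0], [0.678, -0.135, 0.02], 0.73)]
jig_board [([311.0, 230.0], [0.628, 0.011, 0.0], 0.93)]
cap [([321.0, 305.0], [0.433, -0.017, 0.0], 0.96)]
mallet [([144.0, 255.0], [0.556, 0.442, 0.0], 0.85)]
square [([365.0, 243.0], [0.595, -0.132, 0.0], 0.7), ([475.0, 272.0], [0.521, -0.419, 0.0], 0.68)]
offcut [([319.0, 227.0], [0.632, -0.01, 0.02], 0.65)]
scene cam at [ 1.448 -0.889  1.007]
block [([248.0, 292.0], [0.442, -0.156, 0.0], 0.66)]
mat [([334.0, 241.0], [0.427, 0.183, 0.0], 0.76), ([340.0, 292.0], [0.608, 0.025, 0.0], 
[... 166 characters left out ...]
65.0, 258.0], [0.566, 0.168, 0.02], 0.61)]
edge_1 []
edge_2 []
clamp_p_base [([391.0, 275.0], [0.668, 0.165, 0.02], 0.78)]
clamp_q_base [([316.0, 331.0], [0.692, -0.143, 0.02], 0.93)]
jig_board [([345.0, 298.0], [0.637, 0.015, 0.0], 0.69), ([315.0, 331.0], [0.675, -0.129, 0.0], 0.52)]
cap [([286.0, 267.0], [0.427, -0.01, 0.0], 0.56), ([423.0, 228.0], [0.561, 0.445, 0.0], 0.25)]
mallet [([422.0, 230.0], [0.565, 0.434, 0.0], 0.87), ([345.0, 300.0], [0.641, 0.01, 0.0], 0.41)]
square [([182.0, 355.0], [0.522, -0.416, 0.0], 0.88)]
offcut [([341.0, 297.0], [0.641, -0.006, 0.02], 0.8)]
[-0.03092577 -0.47233644 -0.17798121] 1.4 [ 4.45410406e-05  9.86842869e-01 -1.61682247e-01  1.02242328e-05] 0.1547
```

Run:
```python
import cv2
a=cv2.imread('pics/top0.png')[170:350,200:450];cv2.imwrite('pics/t1.png',cv2.resize(a,(800,576),interpolation=cv2.INTER_CUBIC))
a=cv2.imread('pics/scene0.png')[180:380,170:440];cv2.imwrite('pics/s1.png',cv2.resize(a,(800,592),interpolation=cv2.INTER_CUBIC))
```

```text
(no output)
```

View pics/t1.png

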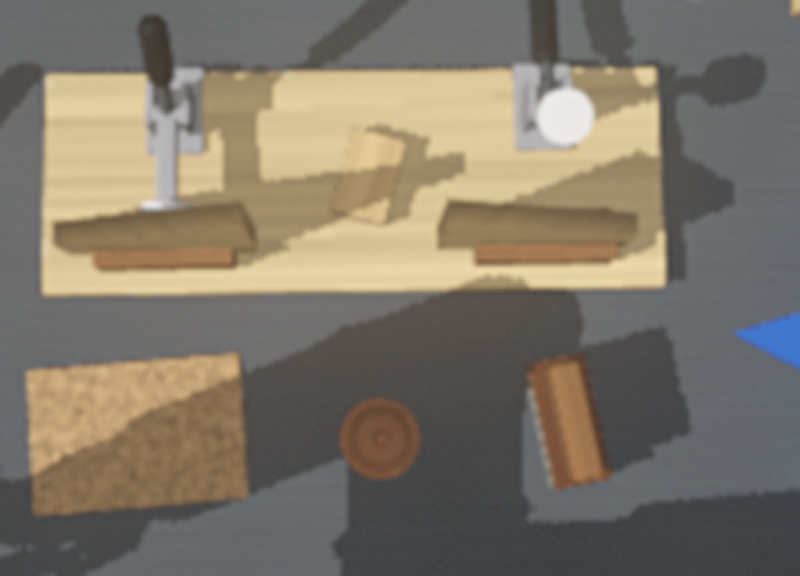

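View pics/s1.png

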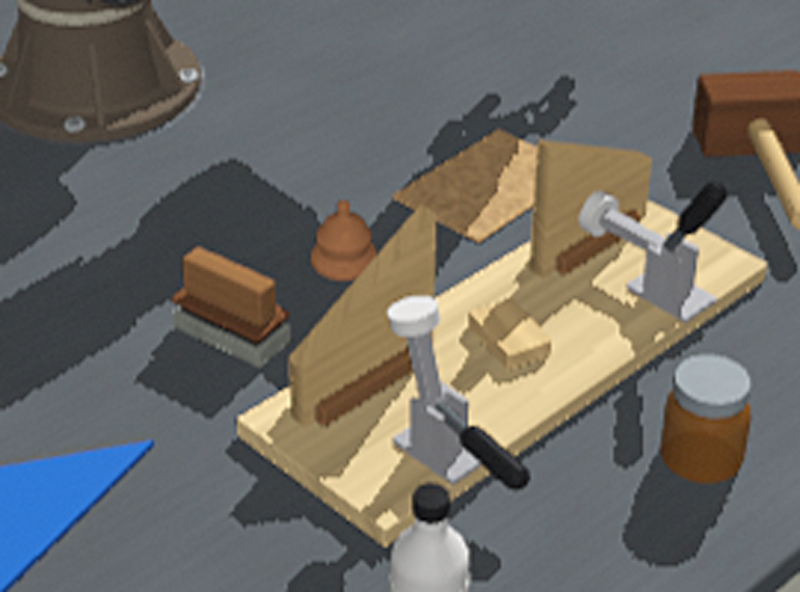

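The pinned wall is the left one: its clamp arm is level with the pad on the wall, at about (165,205) in the top crop. Its high end faces the middle (-y), so it is wall_2. The right clamp, with its white pad up at (565,115), is open. The block's handle lies roughly along x at about (570,425), the mat is at (138,435) and the cap at (380,440).

I'll move over the left wall for a close look.

```bash
python3 -m creep '[[[1,0.8,0],[0,0,0],1],[[1,0.8,0],[0,0,0],1],[[1,0.8,0],[0,0,0],1],[[1,0.8,0],[0,0,0],1],[[1,0.8,0],[0,0,0],1],[[1,0.8,0],[0,0,0],1],[[1,0.8,0],[0,0,0],1],[[1,0.8,0],[0,0,0],1],[[1,0.8,0],[0,0,0],1],[[0.6,0.6,0],[0,0,0],1]]' && python3 -m creep '[[[0.6,1,0],[0,0,0],1],[[0.6,1,0],[0,0,0],1],[[0.6,1,0],[0,0,0],1],[[0.6,1,0],[0,0,0],1],[[0.6,0.8,0],[0,0,0],1],[[0,0,0],[0,0,0],1],[[0,0,0],[0,0,0],1]]'
python3 - <<'E'
from h import *
s=r.read_state();print(s['joints'],s['eef_pos'],s['ee_rot'],s['time'])
c=eyes.read_camera('wrist');save(c,'w1.png');print((-np.array(c['R']).T@c['t']).round(3),np.array(c['R']).round(2),c['fx'])
for k,z in dict(wall_2=.02,edge_2=.125,mat=0,clamp_p_base=.02,cap=0).items():
    print(k,[( (np.array(q['location'])*[640,480]).round(0).tolist(),plane(c,np.array(q['location'])*[640,480],z).round(3).tolist(),round(q['p'],2)) for q in eyes.place_of(k,c)[:2]])
E
```

```text
time: 2.23
eef_pos: [0.3817, 0.3761, 0.405]
ee_rot: [-0.0, 0.987, -0.162, 0.0]
force: [-0.2, -0.5, -0.5]
opening: 0.995
gripper_force: 0.0
time: 2.82
eef_pos: [0.4137, 0.2395, 0.4052]
ee_rot: [-0.0, 0.987, -0.163, 0.0]
force: [-0.1, 0.8, 0.3]
opening: 1.002
gripper_force: 0.0
[ 9.37759713e-01  2.83855076e-02 -4.05994683e-01  3.09026746e-05
 -1.13535193e+00  3.06081063e-01] [0.41366202 0.23952693 0.4051579 ] [-4.68171817e-04  9.86668161e-01 -1.62744145e-01  2.53269188e-04] 2.8167
[0.49  0.214 0.374] [[-0.32 -0.95 -0.  ]
 [-0.9   0.3   0.32]
 [-0.3   0.1  -0.95]] 425.2990381475976
wall_2 []
edge_2 []
mat [([376.0, 156.0], [0.43, 0.185, 0.0], 0.83)]
clamp_p_base []
cap [([605.0, 79.0], [0.429, -0.011, 0.0], 0.78)]
```

View pics/w1.png

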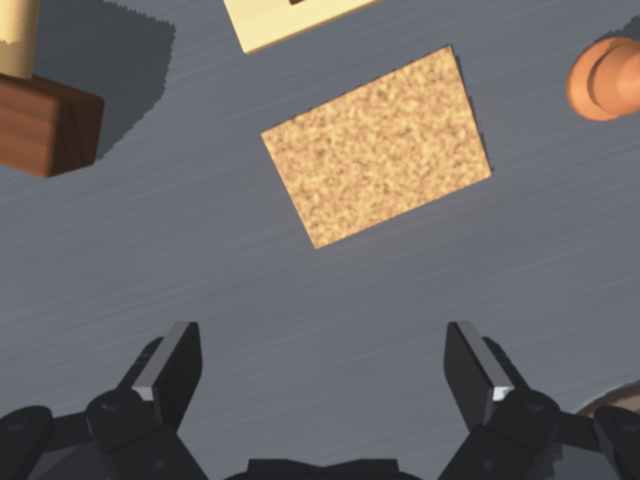

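The wrist picture shows the mat (corners at about (262,133), (450,45), (491,176) and (316,248)) and the cap at the right edge. The wall is out of view, so I'll shift forward over it.

```bash
python3 -m creep '[[[1,0.2,-0.4],[0,0,0],1],[[1,0.2,-0.4],[0,0,0],1],[[1,0.2,-0.4],[0,0,0],1],[[1,0.2,-0.4],[0,0,0],1],[[1,0.2,0],[0,0,0],1],[[0.6,0.2,0],[0,0,0],1],[[0,0,0],[0,0,0],1],[[0,0,0],[0,0,0],1]]'
python3 - <<'E'
from h import *
c=eyes.read_camera('wrist');save(c,'w2.png');np.savez('w2.npz',**{k:c[k] for k in ('fx','fy','cx','cy','R','t')});print((-np.array(c['R']).T@c['t']).round(3))
for k,z in dict(wall_2=.02,edge_2=.125,mat=0,clamp_p_base=.02,jig_board=0).items():
    print(k,[( (np.array(q['location'])*[640,480]).round(0).tolist(),plane(c,np.array(q['location'])*[640,480],z).round(3).tolist(),round(q['p'],2)) for q in eyes.place_of(k,c)[:2]])
E
```

```text
time: 3.78
eef_pos: [0.5369, 0.1676, 0.4439]
ee_rot: [0.0, 0.987, -0.162, -0.001]
force: [-1.0, 0.3, 1.1]
opening: 1.002
gripper_force: 0.0
[0.614 0.142 0.413]
wall_2 [([309.0, 140.0], [0.582, 0.165, 0.02], 0.98)]
edge_2 []
mat [([341.0, 283.0], [0.43, 0.183, 0.0], 0.73)]
clamp_p_base [([472.0, 13.0], [0.636, 0.003, 0.02], 0.64), ([281.0, 24.0], [0.679, 0.156, 0.02], 0.63)]
jig_board [([452.0, 18.0], [0.639, 0.013, 0.0], 0.9), ([524.0, 231.0], [0.425, -0.012, 0.0], 0.51)]
```

View pics/w2.png

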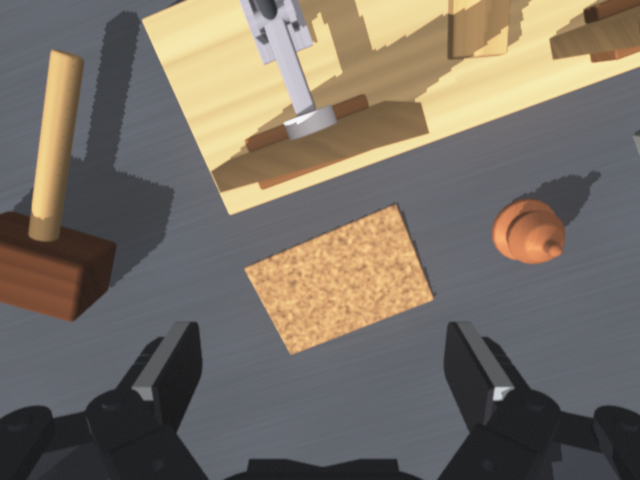

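The wall's top runs from its low end at about (215,180) to its high end at about (424,115). The pad is at (310,120). A zoomed crop will give me its corners.

Run:
```python
import cv2
a=cv2.imread('pics/w2.png')[80:210,200:440];cv2.imwrite('pics/w2c.png',cv2.resize(a,(800,433),interpolation=cv2.INTER_CUBIC))
```

```text
(no output)
```

View pics/w2c.png

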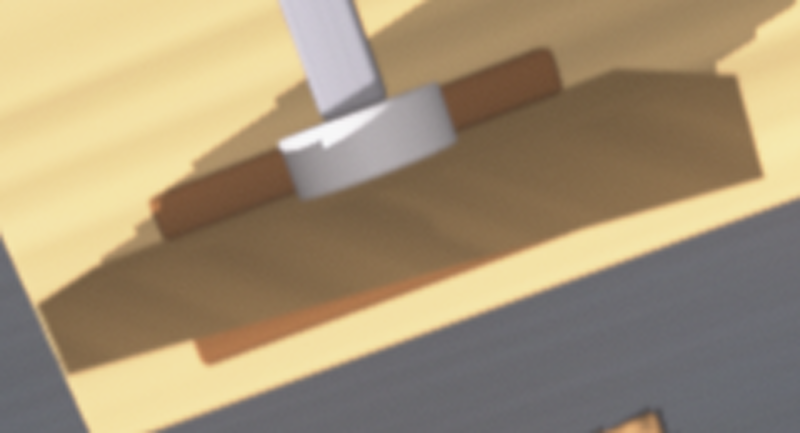

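```bash
cat > goal.py <<'E'
from h import *
from scipy.spatial.transform import Rotation as Ro
def Rq(q): return Ro.from_quat([q[1],q[2],q[3],q[0]])
def twist(p,R,N):
    "per-row shift/turn units for N equal rows from measured pose to (p,R)"
    s=r.read_state();R0=Rq(s['ee_rot']);p0=np.array(s['eef_pos']);w=(R0.inv()*R).as_rotvec()/N
    # sum of tool shifts under row-wise rotation
    A=sum((R0*Ro.from_rotvec(w*i)).as_matrix() for i in range(N))
    v=np.linalg.solve(A,np.array(p)-p0)
    print('from',p0.round(4),'shift/25mm',(v/.025).round(2),'turn/5deg',(np.degrees(w)/5).round(3),'rows',N)
def down(yaw): # tool x at yaw (deg), z down
    y=np.radians(yaw);x=np.array([np.cos(y),np.sin(y),0]);z=np.array([0,0,-1.]);return Ro.from_matrix(np.c_[x,np.cross(z,x),z])
E
python3 - <<'E'
from goal import *
from scipy.optimize import least_squares
c=np.load('w2.npz')
k=240/800
px=np.array([[68,373],[40,303],[763,176],[737,73],[617,70]])*k+[200,80]
# wall_2: high end -y ; x towards clamp
loc=np.array([[-.009,.075,.065],[.009,.075,.065],[-.009,-.075,.145],[.009,-.075,.145],[.009,-.075,.0]])
def W(q): return (Ro.from_euler('z',q[2]).apply(loc)+[q[0],q[1],.02])
f=lambda q:np.ravel([np.subtract(proj(c,X),u) for X,u in zip(W(q)[:4],px)])
s=least_squares(f,[.585,.16,0]);print('wall',s.x,np.degrees(s.x[2]),f(s.x).round(1), [np.array(proj(c,X)).round() for X in W(s.x)[4:]],px[4])
# mat by mask
t=eyes.read_camera('top');w=eyes.read_camera('wrist')
for n,cc in (('top',t),('wrist',w)):
    m=eyes.masks_of('mat',cc)[0]['pixels'].astype('uint8');R=cv2.minAreaRect(np.argwhere(m)[:,::-1].astype('float32'))
    b=np.array([plane(cc,u,.004)[:2] for u in cv2.boxPoints(R)]);print('mat',n,b.mean(0).round(4),[(np.linalg.norm(b[i]-b[i-1]).round(3),np.degrees(np.arctan2(*(b[i]-b[i-1])[::-1])).round(1)) for i in (0,1)])
m=eyes.masks_of('block',t)[0]['pixels'].astype('uint8');R=cv2.minAreaRect(np.argwhere(m)[:,::-1].astype('float32'))
b=np.array([plane(t,u,.03)[:2] for u in cv2.boxPoints(R)]);print('block',b.mean(0).round(4),[(np.linalg.norm(b[i]-b[i-1]).round(3),np.degrees(np.arctan2(*(b[i]-b[i-1])[::-1])).round(1)) for i in (0,1)])
twist([.40,-.16,.40],down(15),24)
E
```

```text
wall [0.58274916 0.16510529 0.024874  ] 1.425175505747583 [-0.   0.5 -1.4 -0.   1.   0.1  0.1 -0.3] [array([385., 100.])] [385.1 101. ]
mat top [0.4295 0.1842] [(np.float64(0.12), np.float64(7.1)), (np.float64(0.177), np.float64(-85.0))]
mat wrist [0.4307 0.1852] [(np.float64(0.122), np.float64(-0.2)), (np.float64(0.169), np.float64(-84.8))]
block [ 0.7254 -0.1446] [(np.float64(0.13), np.float64(3.7)), (np.float64(0.06), np.float64(-85.0))]
from [0.5363 0.1677 0.4449] shift/25mm [-0.21  0.56  0.07] turn/5deg [-0.   -0.   -0.28] rows 24
```

```bash
python3 -m creep '[[[-0.3,0.85,0.1],[0,0,-0.4],1],[[-0.3,0.85,0.1],[0,0,-0.4],1],[[-0.3,0.85,0.1],[0,0,-0.4],1],[[-0.3,0.85,0.1],[0,0,-0.4],1],[[-0.3,0.85,0.1],[0,0,-0.4],1],[[-0.3,0.85,0.1],[0,0,-0.4],1],[[-0.3,0.85,0.1],[0,0,-0.4],1],[[-0.3,0.85,0.1],[0,0,-0.4],1]]' && python3 -m creep '[[[-0.3,0.85,0.1],[0,0,-0.4],1],[[-0.3,0.85,0.1],[0,0,-0.4],1],[[-0.3,0.85,0.1],[0,0,-0.4],1],[[-0.3,0.85,0.1],[0,0,-0.4],1],[[-0.3,0.85,0.1],[0,0,-0.4],1],[[-0.3,0.85,0.1],[0,0,-0.4],1],[[-0.3,0.85,0.1],[0,0,-0.4],1],[[-0.3,0.85,0.1],[0,0,-0.4],1],[[0,0,0],[0,0,0],1],[[0,0,0],[0,0,0],1]]'
python3 - <<'E'
from goal import *
c=eyes.read_camera('wrist');save(c,'w3.png');np.savez('w3.npz',**{k:c[k] for k in ('fx','fy','cx','cy','R','t')});print((-np.array(c['R']).T@c['t']).round(3))
print([( (np.array(q['location'])*[640,480]).round(0).tolist(),plane(c,np.array(q['location'])*[640,480],0).round(3).tolist(),round(q['p'],2)) for q in eyes.place_of('block',c)[:2]])
u=np.array(proj(c,[.445,-.157,.04]));print(u)
x0,y0=int(np.clip(u[0]-110,0,420)),int(np.clip(u[1]-80,0,320));print(x0,y0)
a=cv2.imread('pics/w3.png')[y0:y0+160,x0:x0+220];cv2.imwrite('pics/w3c.png',cv2.resize(a,(792,576),interpolation=cv2.INTER_CUBIC))
E
```

```text
time: 5.0
eef_pos: [0.443, 0.0127, 0.4248]
ee_rot: [-0.0, 1.0, -0.022, 0.0]
force: [0.0, -0.2, 0.4]
opening: 1.003
gripper_force: 0.0
time: 5.83
eef_pos: [0.3969, -0.1608, 0.4046]
ee_rot: [-0.0, 0.993, 0.115, -0.0]
force: [0.4, -0.2, -0.2]
opening: 0.998
gripper_force: 0.0
[ 0.476 -0.142  0.374]
[]
[332.61669024 142.90834333]
222 62
```

View pics/w3c.png

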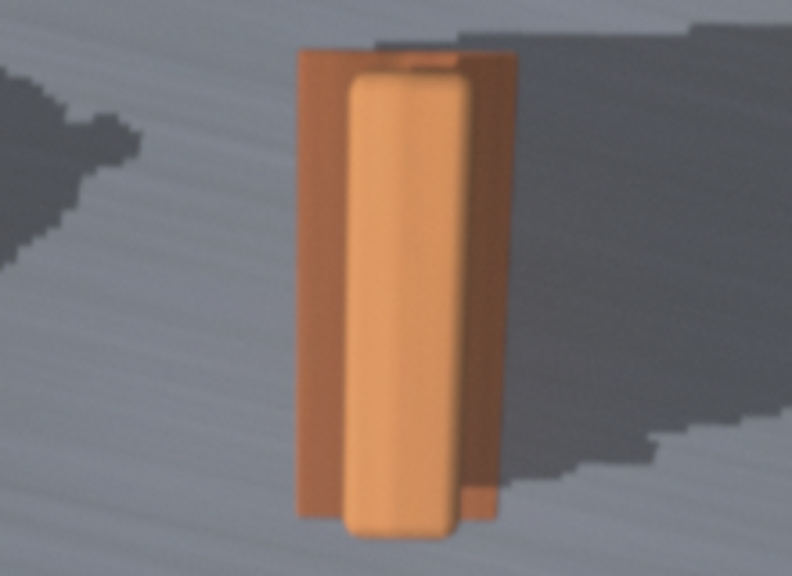

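The close crop shows the handle's top face with corners at about (351,76), (470,76), (457,535) and (344,535).

Run:
```python
from goal import *
c=np.load('w3.npz')
P=np.array([plane(c,np.array(u)/3.6+[222,62],.074) for u in [(351,76),(470,76),(457,535),(344,535)]])
f=(P[0]+P[1])/2;b=(P[2]+P[3])/2;d=f-b;yaw=np.degrees(np.arctan2(d[1],d[0]))
print(P.mean(0).round(4),np.linalg.norm(d),yaw,np.linalg.norm(P[0]-P[1]),np.linalg.norm(P[2]-P[3]))
Q=np.array([plane(c,np.array(u)/3.6+[222,62],.034) for u in [(299,50),(517,53),(497,518),(299,518)]])
d=(Q[0]+Q[1]-Q[2]-Q[3])/2;print('plate',Q.mean(0).round(4),np.linalg.norm(d),np.degrees(np.arctan2(d[1],d[0])))
p=P.mean(0)[:2];twist([p[0],p[1],.30],down(yaw),6); print(.2097)
```

```text
[ 0.4438 -0.1579  0.074 ] 0.08694271595929114 12.460441704189522 0.021863061444465284 0.022801403920359148
plate [ 0.4437 -0.1585  0.034 ] 0.0993202763526104 12.442021295012895
from [ 0.3972 -0.1598  0.4048] shift/25mm [0.31 0.06 0.7 ] turn/5deg [ 0.    -0.001  0.029] rows 6
0.2097
```

```bash
python3 -m creep '[[[0.3,0.05,0.7],[0,0,0.2],1],[[0.3,0.05,0.7],[0,0,0],1],[[0.3,0.05,0.7],[0,0,0],1],[[0.3,0.05,0.7],[0,0,0],1],[[0.3,0.1,0.7],[0,0,0],1],[[0.35,0.05,0.7],[0,0,0],1],[[0,0,0],[0,0,0],1]]'
python3 - <<'E'
from goal import *
twist([.4438,-.158,.214],down(12.5),5)
E
```

```text
time: 6.52
eef_pos: [0.4447, -0.1574, 0.2969]
ee_rot: [-0.0, 0.994, 0.108, -0.002]
force: [-0.5, 0.5, -0.0]
opening: 0.999
gripper_force: 0.0
from [ 0.4447 -0.1574  0.2969] shift/25mm [-0.01  0.    0.66] turn/5deg [-0.002  0.009 -0.003] rows 5
```

```bash
python3 -m creep '[[[0,0,0.8],[0,0,0],1],[[0,0,0.8],[0,0,0],1],[[0,0,0.8],[0,0,0],1],[[0,0,0.6],[0,0,0],1],[[0,0,0.3],[0,0,0],1],[[0,0,0],[0,0,0],1],[[0,0,0],[0,0,0],0],[[0,0,0],[0,0,0],0],[[0,0,0],[0,0,0],0],[[0,0,0],[0,0,0],0]]' && python3 -m creep '[[[0,0,0],[0,0,0],0],[[0,0,0],[0,0,0],0],[[0,0,0],[0,0,0],0],[[0,0,0],[0,0,0],0],[[0,0,0],[0,0,0],0],[[0,0,0],[0,0,0],0]]'
```

```text
time: 7.35
eef_pos: [0.4446, -0.1584, 0.2181]
ee_rot: [0.0, 0.994, 0.108, 0.001]
force: [0.3, -0.4, -0.2]
opening: 0.453
gripper_force: 0.0
time: 7.85
eef_pos: [0.4445, -0.1584, 0.2174]
ee_rot: [0.0, 0.994, 0.108, 0.0]
force: [0.3, 0.4, 2.3]
opening: 0.269
gripper_force: 61.6
```

```bash
python3 -m creep '[[[0,0,-0.5],[0,0,0],0],[[0,0,-1],[0,0,0],0],[[0,0,-1],[0,0,0],0],[[0,0,-1],[0,0,0],0],[[0,0,-1],[0,0,0],0],[[0,0,-1],[0,0,0],0],[[0,0,-1],[0,0,0],0],[[0,0,-1],[0,0,0],0],[[0,0,-1],[0,0,0],0],[[0,0,-1],[0,0,0],0]]'
cat >> goal.py <<'E'
WX,WY,WYAW=.5827,.1651,1.425
def edge(): 
    Rz=Ro.from_euler('z',WYAW,degrees=True);a=np.radians(28);ex=Rz.apply([0,-np.cos(a),np.sin(a)]);n=Rz.apply([0,np.sin(a),np.cos(a)])
    return np.array([WX,WY,.125]),ex,n
H=.2174
def stroke(s,h):
    E,ex,n=edge();return E+s*ex+(h+H)*n,Ro.from_matrix(np.c_[ex,np.cross(-n,ex),-n])
def where():
    s=r.read_state();E,ex,n=edge();R=Rq(s['ee_rot']).as_matrix();b=np.array(s['eef_pos'])+H*R[:,2]-E
    print('s,y,h',(b@ex).round(4),(b@np.cross(n,ex)).round(4),(b@n).round(4),'tilt',np.degrees(np.arccos(-R[:,2]@n)).round(2),'ang',np.degrees(np.arccos(R[:,0]@ex)).round(2),'F.n',(np.array(s['force'])@n).round(1),'F.ex',(np.array(s['force'])@ex).round(1),s['time'])
E
python3 - <<'E'
from goal import *
print(r.read_state()['joints'].round(2),r.read_state()['opening'])
twist(*stroke(-.055,.12),26)
E
```

```text
time: 8.68
eef_pos: [0.4434, -0.1584, 0.4547]
ee_rot: [-0.001, 0.994, 0.108, -0.001]
force: [0.2, 0.4, -4.8]
opening: 0.272
gripper_force: 61.6
[ 0.08 -0.02 -0.34 -0.   -1.25  1.71] 0.2724319820512855
from [ 0.4434 -0.1584  0.4547] shift/25mm [-0.36 -0.9  -0.06] turn/5deg [-0.189  0.157  0.759] rows 26
```

```bash
python3 -m creep '[[[0,0,0],[0,0,1],0],[[0,0,0],[0,0,1],0],[[0,0,0],[0,0,1],0],[[0,0,0],[0,0,1],0],[[0,0,0],[0,0,1],0],[[0,0,0],[0,0,1],0],[[0,0,0],[0,0,1],0],[[0,0,0],[0,0,1],0],[[0,0,0],[0,0,1],0],[[0,0,0],[0,0,1],0]]' && python3 -m creep '[[[0,0,0],[0,0,1],0],[[0,0,0],[0,0,1],0],[[0,0,0],[0,0,1],0],[[0,0,0],[0,0,1],0],[[0,0,0],[0,0,1],0],[[0,0,0],[0,0,1],0],[[0,0,0],[0,0,1],0],[[0,0,0],[0,0,1],0],[[0,0,0],[0,0,1],0],[[0,0,0],[0,0,1],0]]'
python3 - <<'E'
from goal import *
print(r.read_state()['joints'].round(2),r.read_state()['opening'])
twist(*stroke(-.055,.12),24)
E
```

```text
time: 9.52
eef_pos: [0.4436, -0.1584, 0.4533]
ee_rot: [0.0, 0.946, -0.325, -0.002]
force: [0.3, -0.6, -4.4]
opening: 0.268
gripper_force: 61.7
time: 10.35
eef_pos: [0.4436, -0.1584, 0.4533]
ee_rot: [0.001, 0.72, -0.694, -0.001]
force: [0.3, 0.1, -4.4]
opening: 0.27
gripper_force: 61.7
[ 0.08 -0.01 -0.34 -0.   -1.25 -0.04] 0.269662189668515
from [ 0.4436 -0.1584  0.4533] shift/25mm [-0.88 -0.25 -0.11] turn/5deg [0.    0.234 0.006] rows 24
```

```bash
python3 -m creep '[[[-0.9,-0.25,-0.1],[0,0.25,0],0],[[-0.9,-0.25,-0.1],[0,0.25,0],0],[[-0.9,-0.25,-0.1],[0,0.25,0],0],[[-0.9,-0.25,-0.1],[0,0.25,0],0],[[-0.9,-0.25,-0.1],[0,0.25,0],0],[[-0.9,-0.25,-0.1],[0,0.25,0],0],[[-0.9,-0.25,-0.1],[0,0.25,0],0],[[-0.9,-0.25,-0.1],[0,0.25,0],0],[[-0.9,-0.25,-0.1],[0,0.25,0],0],[[-0.9,-0.25,-0.1],[0,0.25,0],0]]' && python3 -m creep '[[[-0.9,-0.25,-0.1],[0,0.25,0],0],[[-0.9,-0.25,-0.1],[0,0.25,0],0],[[-0.9,-0.25,-0.1],[0,0.25,0],0],[[-0.9,-0.25,-0.1],[0,0.25,0],0],[[-0.9,-0.25,-0.1],[0,0.25,0],0],[[-0.9,-0.25,-0.1],[0,0.25,0],0],[[-0.9,-0.25,-0.1],[0,0.2,0],0],[[-0.9,-0.25,-0.1],[0,0.2,0],0],[[-0.9,-0.25,-0.1],[0,0.2,0],0],[[0,0,0],[0,0,0],0]]'
python3 - <<'E'
from goal import *
print(r.read_state()['joints'].round(2),r.read_state()['opening']);where()
twist(*stroke(-.055,.12),4)
E
```

```text
time: 11.18
eef_pos: [0.4968, 0.0709, 0.4563]
ee_rot: [0.077, 0.717, -0.688, 0.078]
force: [0.7, -0.2, -4.7]
opening: 0.267
gripper_force: 61.7
time: 12.02
eef_pos: [0.5455, 0.275, 0.4146]
ee_rot: [0.14, 0.708, -0.677, 0.144]
force: [0.1, 0.2, -4.3]
opening: 0.268
gripper_force: 61.7
[ 0.87  0.32 -0.17  0.27 -1.39 -0.91] 0.2677963202049516
s,y,h 0.0198 -0.0335 0.0911 tilt 4.84 ang 4.94 F.n -3.7 F.ex -2.2 12.0167
from [0.5455 0.275  0.4146] shift/25mm [-0.94 -0.36 -0.25] turn/5deg [-0.014  0.241  0.053] rows 4
```

```bash
python3 -m creep '[[[-0.9,-0.4,-0.2],[0,0.25,0.05],0],[[-0.9,-0.4,-0.2],[0,0.25,0.05],0],[[-0.9,-0.3,-0.2],[0,0.25,0.05],0],[[-0.9,-0.3,-0.2],[0,0.25,0.05],0],[[0,0,0],[0,0,0],0],[[0,0,0],[0,0,0],0]]'
python3 - <<'E'
from goal import *
print(r.read_state()['joints'].round(2));where()
twist(*stroke(-.055,.02),6)
c=eyes.read_camera('scene');u=np.array(proj(c,[.58,.2,.15])).astype(int);a=c['frame'][u[1]-75:u[1]+75,u[0]-100:u[0]+100,::-1];cv2.imwrite('pics/s4.png',cv2.resize(a,(800,600),interpolation=cv2.INTER_CUBIC))
E
```

```text
time: 12.52
eef_pos: [0.5768, 0.3639, 0.3957]
ee_rot: [0.168, 0.695, -0.677, 0.175]
force: [-0.5, -0.3, -4.9]
opening: 0.267
gripper_force: 61.8
[ 0.93  0.47 -0.01  0.3  -1.49 -0.99]
s,y,h -0.048 -0.0 0.115 tilt 0.28 ang 0.13 F.n -4.5 F.ex -2.0 12.5167
from [0.5768 0.3639 0.3957] shift/25mm [-0.04 -0.    0.63] turn/5deg [-0.008 -0.004 -0.001] rows 6
```

View pics/s4.png

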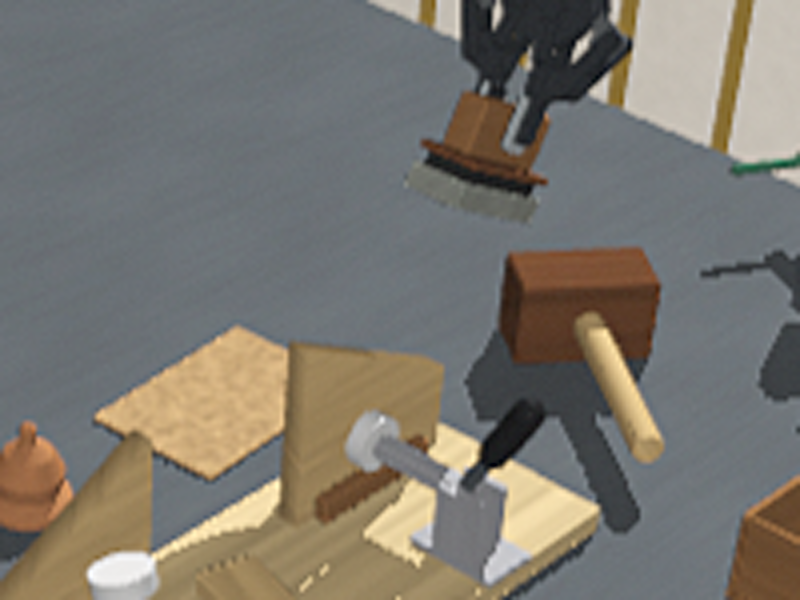

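The block is held square at about (480,155) in the picture, tilted to match the slope and above the wall's low end. I'll bring it down towards the edge.

```bash
python3 -m creep '[[[-0.05,0,0.65],[0,0,0],0],[[-0.05,0,0.65],[0,0,0],0],[[-0.05,0,0.65],[0,0,0],0],[[-0.05,0,0.65],[0,0,0],0],[[-0.05,0,0.6],[0,0,0],0],[[0,0,0.6],[0,0,0],0],[[0,0,0.2],[0,0,0],0],[[0,0,0],[0,0,0],0],[[0,0,0],[0,0,0],0]]'
python3 -c "
from goal import *
where();twist(*stroke(-.055,0),4)"
```

```text
time: 13.32
eef_pos: [0.5789, 0.3212, 0.3084]
ee_rot: [0.166, 0.694, -0.678, 0.176]
force: [-0.5, 0.8, -3.8]
opening: 0.27
gripper_force: 61.6
s,y,h -0.0519 0.0017 0.0179 tilt 0.43 ang 0.18 F.n -3.0 F.ex -2.6 13.3167
from [0.5789 0.3212 0.3084] shift/25mm [-0.03  0.    0.18] turn/5deg [-0.022  0.001 -0.009] rows 4
```

```bash
for i in 1; do python3 -m creep '[[[-0.03,0,0.15],[0,0,0],0],[[-0.03,0,0.15],[0,0,0],0],[[-0.03,0,0.15],[0,0,0],0],[[-0.03,0,0.15],[0,0,0],0],[[0,0,0],[0,0,0],0],[[0,0,0],[0,0,0],0]]'; python3 -c "
from goal import *
where()"; python3 -m creep '[[[0,0,0.08],[0,0,0],0],[[0,0,0],[0,0,0],0],[[0,0,0],[0,0,0],0]]';  python3 -c "
from goal import *
where()"; done
```

```text
time: 13.82
eef_pos: [0.5789, 0.3171, 0.2926]
ee_rot: [0.167, 0.694, -0.678, 0.176]
force: [-0.3, 0.2, -3.8]
opening: 0.267
gripper_force: 61.8
s,y,h -0.0555 0.0014 0.002 tilt 0.39 ang 0.13 F.n -3.2 F.ex -2.0 13.8167
time: 14.07
eef_pos: [0.5791, 0.3165, 0.2915]
ee_rot: [0.166, 0.694, -0.678, 0.176]
force: [0.7, 1.3, -2.7]
opening: 0.268
gripper_force: 62.0
s,y,h -0.0557 0.0019 0.0007 tilt 0.46 ang 0.15 F.n -1.8 F.ex -2.4 14.0667
```

```bash
python3 -m creep '[[[0,0,0.08],[0,0,0],0],[[0,0,0],[0,0,0],0],[[0,0,0],[0,0,0],0]]'; python3 -c "
from goal import *
where()"; python3 -m creep '[[[0,0,0.08],[0,0,0],0],[[0,0,0],[0,0,0],0],[[0,0,0],[0,0,0],0]]';  python3 -c "
from goal import *
where()"
```

```text
time: 14.32
eef_pos: [0.5791, 0.3158, 0.2901]
ee_rot: [0.166, 0.694, -0.678, 0.176]
force: [-0.6, 4.7, 1.5]
opening: 0.27
gripper_force: 62.8
s,y,h -0.0557 0.002 -0.0009 tilt 0.48 ang 0.15 F.n 3.6 F.ex -3.5 14.3167
time: 14.57
eef_pos: [0.5792, 0.3147, 0.2881]
ee_rot: [0.166, 0.694, -0.678, 0.176]
force: [-1.3, 5.8, 2.7]
opening: 0.271
gripper_force: 63.0
s,y,h -0.0557 0.002 -0.0031 tilt 0.47 ang 0.15 F.n 5.1 F.ex -3.8 14.5667
```

```bash
python3 -m creep '[[[0.15,0,0],[0,0,0],0],[[0.2,0,0],[0,0,0],0],[[0.2,0,0],[0,0,0],0],[[0.2,0,0],[0,0,0],0],[[0.2,0,0],[0,0,0],0]]'; python3 -c "
from goal import *
where()"
```

```text
time: 14.98
eef_pos: [0.5799, 0.2944, 0.2993]
ee_rot: [0.164, 0.695, -0.678, 0.176]
force: [-0.3, 7.8, 0.4]
opening: 0.27
gripper_force: 63.0
s,y,h -0.033 0.0026 -0.0028 tilt 0.58 ang 0.2 F.n 4.0 F.ex -6.7 14.9833
```

```bash
python3 -m creep '[[[0.2,0,0.01],[0,0,0],0],[[0.2,0,0.01],[0,0,0],0],[[0.2,0,0.01],[0,0,0],0],[[0.2,0,0],[0,0,0],0],[[0.2,0,0.01],[0,0,0],0],[[0.2,0,0],[0,0,0],0]]'; python3 -c "
from goal import *
where()"; python3 -m creep '[[[0.2,0.01,0],[0,0,0],0],[[0.2,0.01,0],[0,0,0],0],[[0.2,0.01,0],[0,0,0],0],[[0.2,0,0],[0,0,0],0]]'; python3 -c "
from goal import *
where()"
```

```text
time: 15.48
eef_pos: [0.5806, 0.2675, 0.3126]
ee_rot: [0.164, 0.695, -0.678, 0.176]
force: [-0.1, 9.3, 1.7]
opening: 0.272
gripper_force: 63.1
s,y,h -0.003 0.0026 -0.0036 tilt 0.6 ang 0.21 F.n 5.9 F.ex -7.4 15.4833
time: 15.82
eef_pos: [0.5803, 0.2499, 0.3221]
ee_rot: [0.164, 0.695, -0.678, 0.176]
force: [-0.6, 9.0, 1.2]
opening: 0.269
gripper_force: 63.1
s,y,h 0.017 0.0019 -0.0036 tilt 0.6 ang 0.21 F.n 5.3 F.ex -7.4 15.8167
```

```bash
python3 -m creep '[[[0.2,0,0],[0,0,0],0],[[0.2,0,0],[0,0,0],0],[[0.2,0,0],[0,0,0],0],[[0.2,0,0],[0,0,0],0],[[0.2,0,0],[0,0,0],0],[[0.2,0,0],[0,0,0],0],[[0.2,0,0],[0,0,0],0],[[0.2,0,0],[0,0,0],0],[[0,0,0],[0,0,0],0]]'; python3 -c "
from goal import *
where()"
```

```text
time: 16.57
eef_pos: [0.581, 0.2139, 0.3412]
ee_rot: [0.164, 0.695, -0.678, 0.176]
force: [0.7, 6.1, 2.6]
opening: 0.269
gripper_force: 63.1
s,y,h 0.0579 0.0017 -0.0036 tilt 0.58 ang 0.22 F.n 5.1 F.ex -4.2 16.5667
```

```bash
python3 -m creep '[[[0,0,-0.5],[0,0,0],0],[[0,0,-0.9],[0,0,0],0],[[0,0,-0.9],[0,0,0],0],[[0,0,-0.9],[0,0,0],0],[[0,0,-0.5],[0,0,0],0],[[0,0,0],[0,0,0],0]]'; python3 -c "
from goal import *
where();twist([.430,.185,.37],down(-85),10)"
```

```text
time: 17.07
eef_pos: [0.579, 0.2576, 0.4235]
ee_rot: [0.165, 0.694, -0.678, 0.176]
force: [-0.1, 0.1, -4.5]
opening: 0.268
gripper_force: 62.9
s,y,h 0.0581 0.0006 0.0896 tilt 0.53 ang 0.2 F.n -3.9 F.ex -2.3 17.0667
from [0.579  0.2576 0.4235] shift/25mm [0.19 0.61 0.28] turn/5deg [ 0.006 -0.558 -0.071] rows 10
```

```bash
python3 -c "
from goal import *
twist([.430,.185,.43],down(-85),10)"; python3 -m creep '[[[0.3,0.6,0.05],[0,-0.55,-0.1],0],[[0.3,0.6,0.05],[0,-0.55,-0.1],0],[[0.3,0.6,0.05],[0,-0.55,-0.1],0],[[0.3,0.6,0.05],[0,-0.55,-0.1],0],[[0.3,0.6,0.05],[0,-0.55,-0.1],0],[[0.3,0.6,0.05],[0,-0.55,-0.1],0],[[0.3,0.6,0.05],[0,-0.55,-0.05],0],[[0.3,0.6,0.05],[0,-0.55,-0.05],0],[[0.3,0.6,0.05],[0,-0.55,-0.05],0],[[0.3,0.6,0.05],[0,-0.55,-0.05],0]]'; python3 -c "
from goal import *
twist([.430,.185,.25],down(-85),8)"
```

```text
from [0.579  0.2576 0.4235] shift/25mm [0.26 0.61 0.04] turn/5deg [ 0.006 -0.558 -0.071] rows 10
time: 17.9
eef_pos: [0.4322, 0.1715, 0.4288]
ee_rot: [0.008, 0.739, -0.674, -0.002]
force: [0.6, 0.6, -4.5]
opening: 0.273
gripper_force: 62.6
from [0.4322 0.1715 0.4288] shift/25mm [-0.07 -0.    0.89] turn/5deg [ 0.021 -0.011  0.006] rows 8
```

```bash
python3 -m creep '[[[-0.05,0,0.8],[0.15,-0.05,0.05],0],[[-0.1,0,0.9],[0,0,0],0],[[-0.1,0,0.9],[0,0,0],0],[[-0.1,0,0.9],[0,0,0],0],[[-0.1,0,0.9],[0,0,0],0],[[-0.1,0,0.9],[0,0,0],0],[[0,0,0.9],[0,0,0],0],[[0,0,0.6],[0,0,0],0],[[0,0,0],[0,0,0],0],[[0,0,0],[0,0,0],0]]'; python3 -c "
from goal import *
twist([.430,.185,.222],down(-85),5)
c=eyes.read_camera('wrist');save(c,'w5.png')"
```

```text
time: 18.73
eef_pos: [0.4317, 0.1848, 0.2593]
ee_rot: [0.003, 0.737, -0.676, 0.002]
force: [0.4, -0.3, -3.8]
opening: 0.268
gripper_force: 62.4
from [0.4317 0.1848 0.2593] shift/25mm [-0.    0.01  0.3 ] turn/5deg [ 0.005 -0.016  0.   ] rows 5
```

View pics/w5.png

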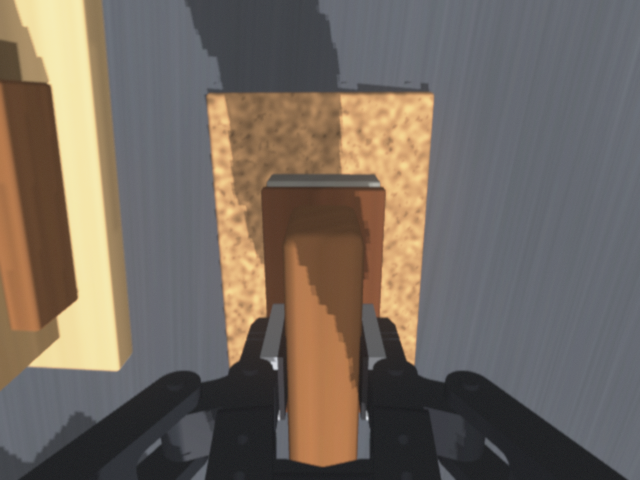

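The block is centred over the mat and square to it: handle at about (325,340), mat between columns 208 and 433. I'll lower it gently.

```bash
python3 -m creep '[[[0,0,0.35],[0,0,0],0],[[0,0,0.35],[0,0,0],0],[[0,0,0.35],[0,0,0],0],[[0,0,0.25],[0,0,0],0],[[0,0,0.1],[0,0,0],0],[[0,0,0],[0,0,0],0],[[0,0,0],[0,0,0],0]]'; python3 -m creep '[[[0,0,0.06],[0,0,0],0],[[0,0,0],[0,0,0],0],[[0,0,0],[0,0,0],0]]'
```

```text
time: 19.37
eef_pos: [0.4325, 0.186, 0.2255]
ee_rot: [0.001, 0.738, -0.675, 0.002]
force: [-1.4, 0.0, -4.8]
opening: 0.265
gripper_force: 62.6
time: 19.62
eef_pos: [0.4325, 0.1859, 0.2243]
ee_rot: [0.001, 0.738, -0.675, 0.002]
force: [0.4, 0.4, -4.1]
opening: 0.268
gripper_force: 62.6
```

```bash
python3 -m creep '[[[0,0,0.08],[0,0,0],0],[[0,0,0],[0,0,0],0],[[0,0,0],[0,0,0],0]]'; python3 -m creep '[[[0,0,0.06],[0,0,0],0],[[0,0,0],[0,0,0],0],[[0,0,0],[0,0,0],0]]'
```

```text
time: 19.87
eef_pos: [0.4325, 0.186, 0.2222]
ee_rot: [0.001, 0.738, -0.675, 0.002]
force: [-0.4, -0.2, -4.4]
opening: 0.269
gripper_force: 62.8
time: 20.12
eef_pos: [0.4326, 0.1859, 0.2209]
ee_rot: [0.001, 0.738, -0.675, 0.002]
force: [-0.4, -0.8, 2.3]
opening: 0.272
gripper_force: 63.6
```

```bash
python3 -m creep '[[[0,0,0],[0,0,0],1],[[0,0,0],[0,0,0],1],[[0,0,0],[0,0,0],1],[[0,0,0],[0,0,0],1],[[0,0,0],[0,0,0],1],[[0,0,0],[0,0,0],1],[[0,0,0],[0,0,0],1],[[0,0,0],[0,0,0],1],[[0,0,0],[0,0,0],1],[[0,0,-0.3],[0,0,0],1]]' && python3 -m creep '[[[0,0,-0.5],[0,0,0],1],[[0,0,-1],[0,0,0],1],[[0,0,-1],[0,0,0],1],[[0,0,-1],[0,0,0],1],[[0,0,-1],[0,0,0],1],[[0,0,-1],[0,0,0],1],[[0,0,-1],[0,0,0],1],[[0,0,-0.5],[0,0,0],1],[[0,0,0],[0,0,0],1],[[0,0,0],[0,0,0],1]]'
python3 - <<'E'
from h import *
c=eyes.read_camera('scene');a=c['frame'][180:380,170:440,::-1];cv2.imwrite('pics/s6.png',cv2.resize(a,(800,592),interpolation=cv2.INTER_CUBIC))
E
```

```text
time: 20.95
eef_pos: [0.432, 0.1855, 0.2272]
ee_rot: [0.002, 0.737, -0.675, 0.002]
force: [-0.2, -0.2, 0.7]
opening: 0.993
gripper_force: 0.0
time: 21.78
eef_pos: [0.432, 0.1864, 0.4041]
ee_rot: [-0.0, 0.738, -0.675, 0.002]
force: [-1.4, 0.1, -0.2]
opening: 0.999
gripper_force: 0.0
```

View pics/s6.png

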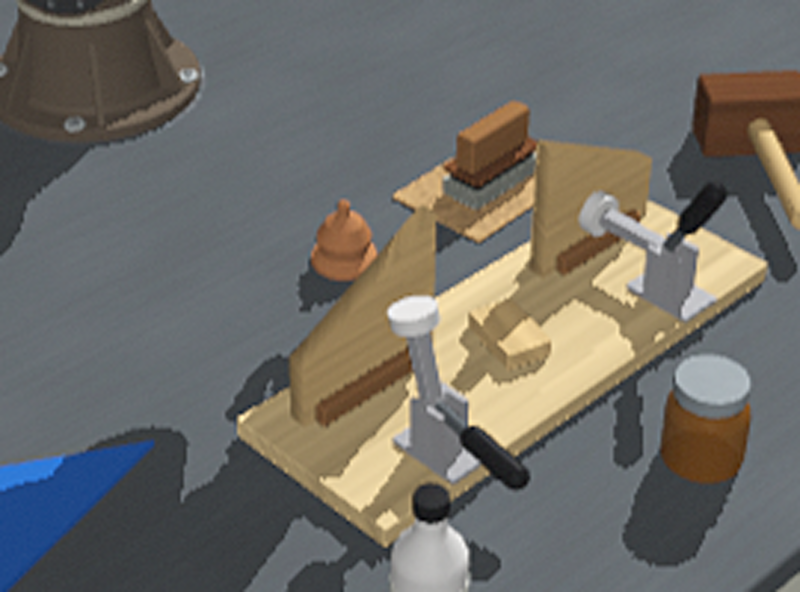

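The block stands upright on the mat at about (490,155). Both clamps and the bystanders are where they were, so I'll hand in.

```bash
python3 -c "
from cell import r
print(r.hand_in())"
```

```text
the job is handed in; nothing more can be done
None
```

I rubbed the pinned left wall (wall_2) from its low end to its high end in one stroke at about 8–10 N, set the block on the cork mat, let go and handed in at about 22 s; the hand-in returned no verdict.

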